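Hold a mount board clamped in the trimmer

TASK

Slide the white mount board that lies on the trimmer's bed under the raised clamp bar until it sits square against the long fence and butts up to the front gauge beyond the cut edge, keeping it flat on the bed all the way. Then press the palm pad of the sprung clamp bar down so that its strip presses the board with about 10 N (6 to 15 N; more dents the foam), and finish while still holding it down like that, so that I can run the cutter. Leave the cutter head parked, and do not disturb the other things on the table.

Things in the scene. Friction and masses are not known exactly. Their poses are not given: they have to be found in the camera images.
- trimmer: Board trimmer, fixed. Grey bed 360 x 340 mm, its top 32 mm above the table. Origin at table level, z up; the bed spans its x -180 to 180, y -160 to 180 mm. x runs along the cut edge towards the fence; y points away from the cut edge (the bed's right side, y = -160). Parts standing on it: the fence, the sprung clamp bar with its palm pad, and the cutter rail on the right.
- fence (a point): Middle of the foot of the fence's stop face: an aluminium bar with a scale across the far part of the bed, 12 mm high, 18 mm thick. Its stop face is the trimmer's plane x = +110 mm and spans y -105 to 170 mm.
- rail (a point): Middle of the top of the fixed cutter rail: an aluminium bar 360 x 18 mm along the trimmer's x at y = -167 mm, its underside 40 mm and top 63 mm over the bed; the board passes under it. Black end blocks 22 x 34 mm at x = -170 and +170 mm.
- gauge: Front gauge of the trimmer, fixed: an aluminium bar 150 mm long (x) and 16 mm thick, parallel to the cut edge, 22 to 45 mm beyond it, on two rods lower than the bed; top 20 mm over the bed, on it two black thumbscrews 12 mm higher. Origin at table level under the middle of its stop face, the plane y = 0, which looks to +y (to the bed); axes as the trimmer's.
- board: The mount board: white foam board, 140 (x) x 200 (y) x 6 mm, 40 to 80 g, smooth, lying loose on the trimmer's bed to the left of the clamp bar, turned up to 14 degrees from square. Origin at the centre of its underside; z up. Once home, its axes are parallel to the trimmer's, its +x edge on the fence and its -y edge on the gauge.
- board_corner (a point): The board's corner at its own x = +70, y = -100 mm, half way up its thickness: the corner that comes between fence and gauge.
- clamp (a joint): Downward travel of the clamp bar, 0 raised to 0.018 m; it springs back. The bar alone takes 1.5 N to start and 0.2 N more per mm; after 7 mm its strip meets the board and adds 1.6 N per mm, all of it on the board. So 10 N on the board is 13 mm of travel and 14 N on the pad; 6 N is 10.7 mm and 9.5 N on the pad; 15 N is 16.4 mm and 20 N on the pad.
- clamp_pad (a point): Centre of the top of the clamp bar's palm pad: grey, ribbed, 74 (x) x 46 (y) x 14 mm, at mid length of the bar, its top 57 mm over the bed when raised; it goes straight down with the bar. The bar is aluminium, 350 x 32 x 20 mm, along x, centred on the trimmer's y = -125 mm, underside 23 mm over the bed.
- strip: The rubber-faced strip on springs under the clamp bar, 245 x 22 mm; it alone touches the board. Raised, its lower face is 13 mm over the bed. It spans the trimmer's x -150 to 94 mm, centred on y = -125 mm. Its origin is on the bar's underside, 10 mm above the strip's lower face.
- cutter (a joint): Position of the cutter head along its rail, m towards the fence; it is parked near the end by the robot and slides with 3 N.
- cutter_top (a point): Top of the cutter head's round grip; the head is 60 x 40 mm, its top 96 mm over the bed.
- scale_bar: Bystander: black and white photo scale, 16 x 100 x 5 mm, lying on the trimmer's bed behind the fence. Origin at the centre of its underside.
- glue_jar: Bystander: jar with black lid, 60 mm across and 75 mm high, left of the trimmer. Origin at the centre of its underside.
- brush: Bystander: brush 170 mm long lying left of the trimmer.
- mug: Bystander: white mug 80 mm across and 95 mm high, right of the trimmer. Origin at the centre of its underside.
- caliper: Bystander: steel caliper 200 mm long lying right of the trimmer, near the robot.
- steel_rule: Bystander: steel rule 300 x 28 x 4 mm lying in front of the trimmer, left of the robot.
- sherd_box: Bystander: open card box 90 x 120 x 35 mm with sherds, right of the trimmer.
Mind the look-alikes: they are no part of the job. Several things have the shape of the board; the one meant has the colours described above.

How it is judged:
By the outcome, as a careful person would: the job done as asked, in the order asked, and still so for the second after the job is handed in, while the arm keeps its last pose, push and grip.
It also fails if it takes over 64 s, if anything falls off the work surface, if the arm or the gripper's body presses on something with over 40 N, if the wrist force passes 120 N, or if a joint passes its speed limit or range.

ROBOT

A 6-joint arm with a two-finger parallel gripper is mounted at the origin on the work surface. World frame = base frame: x ahead of the robot, y to its left, z up, the work surface at z = 0. Lengths are in mm, angles in rad, forces in N, time in s.
With the tool pointing down it reaches from about 425 to 925 mm from the base axis. Payload 12.5 kg.
Tool frame: the origin (TCP) lies between the finger pads; the fingertips stand 19 mm ahead of it and the grasp point (between the pads) is the TCP; z points along the fingers, y is the direction in which the jaws open and shut (so a half turn about z gives the same grasp; the last joint's range is limited). The gripper opens to 85 mm and grips with 20 to 120 N. Pads are 22 mm wide; open, the fingers measure 114 mm over their backs; the gripper's body (76 mm by 85 mm) begins 54 mm behind the grasp point. The pads swing forward as they close: fully open they stand 13 mm farther back than shut.
Start: joints at [1.056, 0.491, 1.559, -0, 1.092, -0.106], TCP at [248.427, 573.521, 250.327] pointing down, gripper open.
Joint ranges: [-3.1, 3.1], [-0.84, 2.19], [0.05, 2.79], [-1.13, 4.28], [0.06, 2.93], [-2.69, 2.69]. Speed limits (rad/s): [2.22, 2.22, 2.79, 3.14, 3.14, 3.14].

INTERFACE

Orientations are given as [roll, pitch, yaw] about the fixed x, y, z axes, in that order (R = Rz(yaw) Ry(pitch) Rx(roll)).
In Python, from station import read_state, camera, camera_info, robot gives the robot as it stands.
- The arm moves only by the tool servo_tool, never from a script. Its argument "increments" is a list of rows, each an object of numbers: "dx", "dy", "dz": the shift along the tool's x, y, z in units of 50 mm (1.0 is 50 mm); "turn": the turn about the tool's z in rad; "gripper": the opening, from -1 (shut) to 1 (fully open). In form: [{"dx": .., "dy": .., "dz": .., "turn": .., "gripper": ..}, ...]. A call has 1 to 12 rows; each row shifts and turns the commanded pose from where the row before left it, along the tool's axes as they then stand; what a row does not reach is not made up. A row lasts 1/10 s, in which the tool goes at most 50 mm and 8.59 degrees, less where a joint would pass 70% of its speed; a pose out of reach is approached as far as the arm can. A call is refused whole if a number of a shift passes 1 or a number of a turn 0.15, either way. A call with a gripper value outside its range is refused whole. The fingers move at their own pace and stop on an object; "squeeze" is the grip in N (left out, the last holds). Time passes only in rows, so rows that do not move let the fingers close. It gives the time, the measured TCP pose, the force and the opening at its end, in the units of the state.
- read_state(): the state, without advancing time (a new reading comes with each control period).
- camera(name): name is "scene" or "top"; returns the picture (384x512x3 uint8, red, green, blue); there is no depth.
- camera_info(name): a dict with "fx", "fy", "cx", "cy" (pixels), "D" ([k1, k2, p1, p2, k3] as OpenCV has them; the pictures are not rectified), "view" (4x4, takes a point from world to camera coordinates). Camera axes: x right, y up, looking along -z (the intrinsics and any distortion apply to the point x, -y, -z); pixel columns grow to the right and rows downward; lengths in mm; the calibration is good to about 2 mm. A picture is of the moment at which its call begins. camera_info takes no time and is no camera call.
- robot.job_done(): hands the job in, once; it reports no verdict.
The state is a dict: "t": time; "joint_positions": joint angles; "joint_velocities": joint speeds; "joint_torque": joint torques, N m; "tcp_pos": TCP position; "tcp_rot": TCP orientation; "ft_force": force on the tool from outside, world axes, zero at the start; "ft_torque": the same for the moment, N m; "opening": finger opening in mm.
Only numpy, scipy, OpenCV 4.12 (cv2) and the standard library are available. Lean on these libraries where they do the work, as an engineer would, in place of code of your own. Each camera call takes 0.05 s, during which the arm holds its last target.

## Working session

There is one attempt and no reset: what is moved stays moved. The work goes in short steps, Python scripts to look and compute and a tool call to move; the robot and the scene stay as the last step left them, time stands still between calls to the robot, and variables do not carry over. Pictures are saved under pics/ and viewed, and the job is handed in when it is done.

Besides the shell and the picture viewer there is one more tool, called after "Request:" as name(argument=value, ...), one argument or row to a line, values as JSON. servo_tool: Moves the arm, as the interface text tells. Its arguments: {"type":"object","properties":{"increments":{"type":"array","items":{"type":"object","properties":{"dx":{"type":"number"},"dy":{"type":"number"},"dz":{"type":"number"},"turn":{"type":"number"},"gripper":{"type":"number"}}}},"squeeze":{"type":"number"}},"required":["increments"]}

```bash
ls; mkdir -p pics
python3 - <<'E'
from station import read_state, camera, camera_info, robot
import cv2
for n in ["scene","top"]:
    im=camera(n); cv2.imwrite(f"pics/{n}0.png",cv2.resize(im[:,:,::-1],(800,600),interpolation=cv2.INTER_CUBIC))
    cv2.imwrite(f"pics/raw_{n}0.png",im[:,:,::-1])
    print(camera_info(n))
print(read_state())
E
```

```text
pics
{'fx': 426.102951607951, 'fy': 426.102951607951, 'cx': 254.19185260751655, 'cy': 194.06079382761712, 'D': array([-0.1040872,  0.       ,  0.       ,  0.       ,  0.       ]), 'view': array([[-6.87812981e-01,  7.25887378e-01, -9.04189537e-04,
         3.72449649e+02],
       [-4.75930439e-01, -4.50025605e-01,  7.55623698e-01,
         1.61055580e+02],
       [ 5.48090796e-01,  5.20158119e-01,  6.55005351e-01,
        -1.55940797e+03],
       [ 0.00000000e+00,  0.00000000e+00,  0.00000000e+00,
         1.00000000e+00]])}
{'fx': 457.1203488954026, 'fy': 457.1203488954026, 'cx': 256.439008743966, 'cy': 195.94738791702213, 'D': array([-0.03172067,  0.        ,  0.        ,  0.        ,  0.        ]), 'view': array([[-9.19240143e-03, -9.99941870e-01,  5.63533749e-03,
        -4.96686817e+01],
       [ 9.96438106e-01, -8.68747955e-03,  8.38786538e-02,
        -5.17636192e+02],
       [-8.38248210e-02,  6.38631127e-03,  9.96460042e-01,
        -1.46446691e+03],
       [ 0.00000000e+00,  0.00000000e+00,  0.00000000e+00,
         1.00000000e+00]])}
{'t': 0.1, 'joint_positions': array([ 1.05639114e+00,  4.91531574e-01,  1.55939279e+00,  3.83225942e-05,
        1.09165521e+00, -1.05614725e-01]), 'joint_velocities': array([ 0.00084583, -0.0013091 , -0.00188265, -0.00304768,  0.0007526 ,
        0.0008264 ]), 'joint_torque': array([ 3.29061186e-03, -6.19449806e+01, -2.62025875e+01, -8.02959721e-05,
        2.85792448e-03, -5.87160507e-07]), 'tcp_pos': array([248.33420476, 573.36258631, 249.76461752]), 'tcp_rot': array([-3.14061482e+00, -1.37839185e-04,  2.73278444e+00]), 'ft_force': array([-0.58880729,  0.3752725 ,  0.12270085]), 'ft_torque': array([ 0.0006568 , -0.04258424, -0.031929  ]), 'opening': 85.30631423884094}
```

View pics/scene0.png

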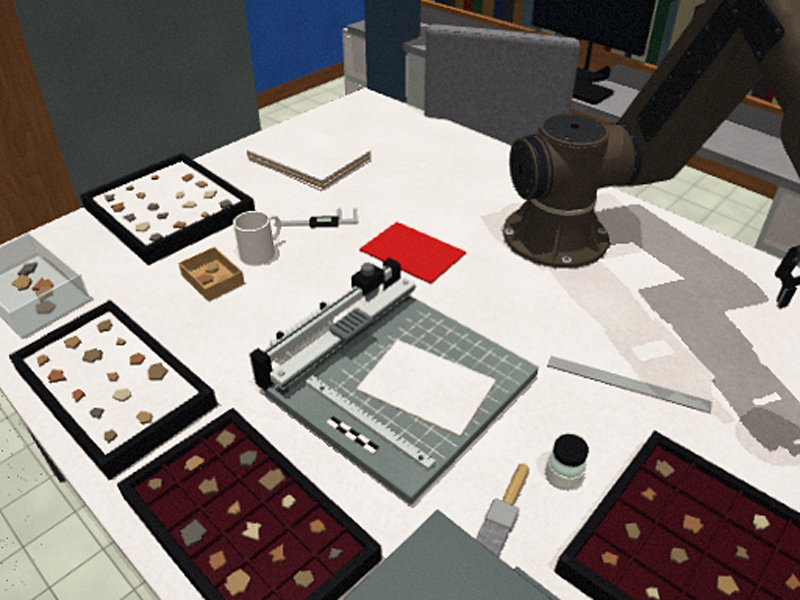

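View pics/top0.png

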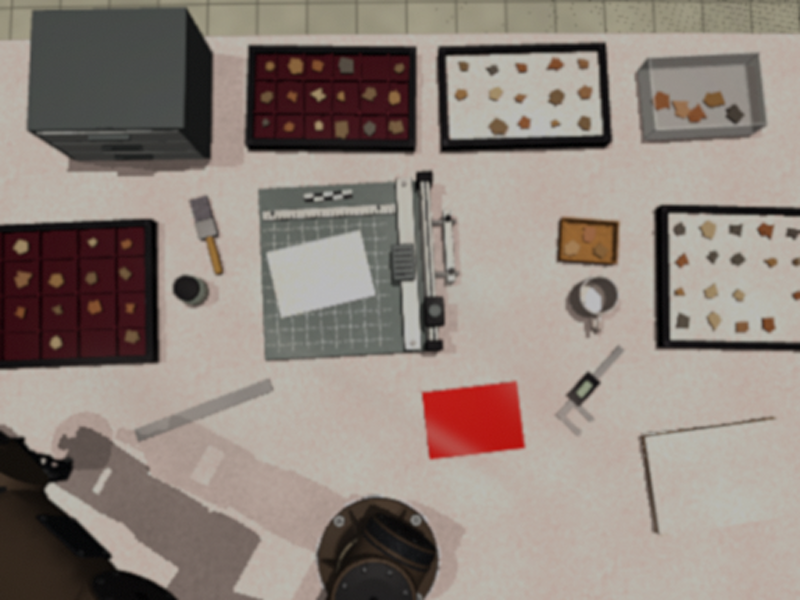

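Run:
```python
import cv2
im=cv2.imread("pics/raw_top0.png")
cv2.imwrite("pics/c_top0.png",cv2.resize(im[105:235,155:305],None,fx=5.3,fy=4.6,interpolation=cv2.INTER_CUBIC)) if 0 else cv2.imwrite("pics/c_top0.png",cv2.resize(im[108:233,155:305],None,fx=4.8,fy=4.8,interpolation=cv2.INTER_CUBIC))
im=cv2.imread("pics/raw_scene0.png")
cv2.imwrite("pics/c_scene0.png",cv2.resize(im[160:325,155:350],None,fx=3.6,fy=3.6,interpolation=cv2.INTER_CUBIC))
```

```text
(no output)
```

View pics/c_top0.png

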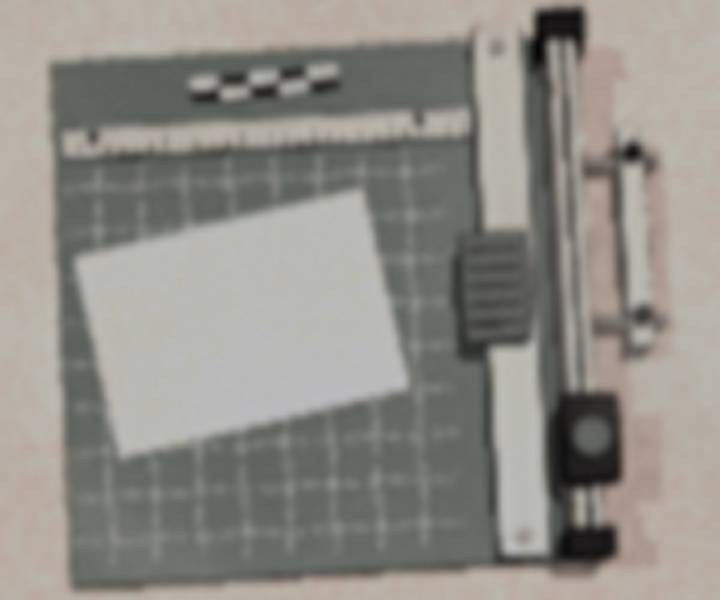

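View pics/c_scene0.png

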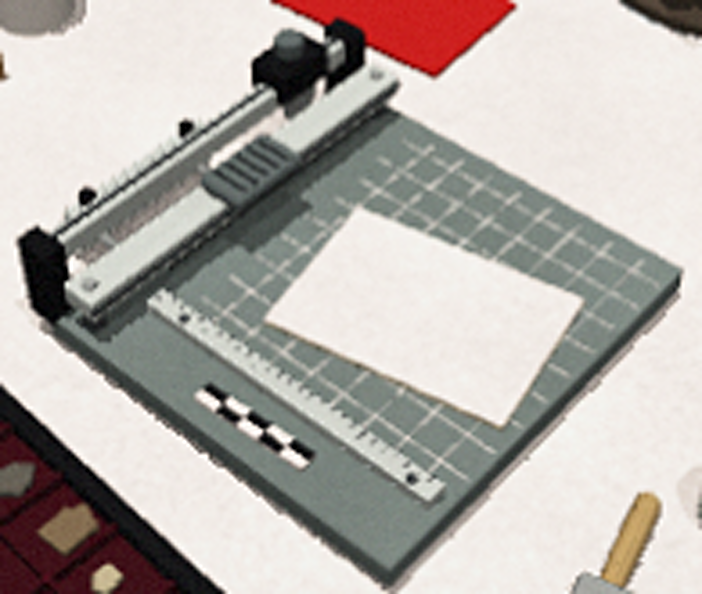

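```bash
cat > h.py <<'E'
import numpy as np, cv2
from scipy.optimize import least_squares
from station import camera_info, read_state, camera
def proj(n,P):
    i=camera_info(n);P=np.atleast_2d(np.asarray(P,float))
    c=P@i['view'][:3,:3].T+i['view'][:3,3]; c=c*[1,-1,-1]
    K=np.array([[i['fx'],0,i['cx']],[0,i['fy'],i['cy']],[0,0,1]])
    return cv2.projectPoints(c.reshape(-1,1,3),np.zeros(3),np.zeros(3),K,np.array(i['D']))[0].reshape(-1,2)
def unproj(n,px,z):
    i=camera_info(n)
    K=np.array([[i['fx'],0,i['cx']],[0,i['fy'],i['cy']],[0,0,1]])
    u=cv2.undistortPoints(np.asarray(px,float).reshape(-1,1,2),K,np.array(i['D'])).reshape(-1,2)
    d=np.c_[u[:,0],-u[:,1],-np.ones(len(u))]@i['view'][:3,:3]
    o=-i['view'][:3,:3].T@i['view'][:3,3]
    return o+d*((z-o[2])/d[:,2])[:,None]
def tf(p,L):
    L=np.atleast_2d(np.asarray(L,float));c,s=np.cos(p[2]),np.sin(p[2])
    return np.c_[p[0]+c*L[:,0]-s*L[:,1],p[1]+s*L[:,0]+c*L[:,1],L[:,2]]
def fit(obs,p0):
    def r(p): return np.concatenate([(proj(n,tf(p,[l]))[0]-px) for n,px,l in obs])
    s=least_squares(r,p0,loss='soft_l1',x_scale=[10,10,.05]);return s.x,r(s.x).reshape(-1,2)
T=lambda x,y:(155+x/4.8,108+y/4.8)
S=lambda x,y:(155+x/3.6,160+y/3.6)
E
cat > f.py <<'E'
from h import *
np.set_printoptions(suppress=True,precision=2)
ot=[('top',T(50,63),(180,180,32)),('top',T(72,588),(-180,180,32)),
('top',T(462,233),(37,-102,89)),('top',T(527,232),(37,-148,89)),('top',T(530,343),(-37,-148,89)),
('top',T(64,158),(110,170,32)),('top',T(475,32),(175,-109,75)),('top',T(548,556),(-175,-141,75)),]
os_=[('scene',S(388,572),(180,180,32)),('scene',S(682,270),(-180,180,32)),('scene',S(430,500),(110,170,32))]
for o in (ot,ot+os_):
    p,r=fit(o,[550,60,0]);print(p,np.degrees(p[2]));print(r.T)
pt=p
bt=[('top',T(75,258),(70,100,38)),('top',T(362,188),(70,-100,38)),('top',T(410,387),(-70,-100,38)),('top',T(120,457),(-70,100,38))]
bs=[('scene',S(505,427),(70,100,38)),('scene',S(266,320),(70,-100,38)),('scene',S(358,208),(-70,-100,38)),('scene',S(582,300),(-70,100,38))]
for o in (bt,bs,bt+bs):
    p,r=fit(o,[550,60,0]);print(p,np.degrees(p[2]));print(r.T)
g=unproj('top',[T(618,352),T(615,160)],52);print('gauge face ends',g)
def loc(P): 
    c,s=np.cos(pt[2]),np.sin(pt[2]);d=P[:,:2]-pt[:2];return d@np.array([[c,-s],[s,c]])
print(loc(g)); print('board in trimmer',loc(p[None,:]),np.degrees(p[2]-pt[2]))
print('fence face ends, pad',tf(pt,[(110,170,32),(110,-105,32),(0,-125,89),(-170,-125,75)]))
E
python3 f.py
```

```text
[593.93  57.27   0.04] 2.274332995664313
[[-0.73 -1.79  1.41  2.55  3.14  0.06 -1.18 -0.74]
 [-0.48  0.18  0.11 -0.38 -0.03  0.6  -0.15  0.13]]
[595.49  57.6    0.03] 1.872642235647657
[[-0.46 -2.3   1.39  2.54  2.96  0.18 -0.89 -1.23 -0.14  1.59  3.8 ]
 [-1.34 -0.69 -0.16 -0.54 -0.2  -0.24 -0.41 -0.03 -0.92 -0.48 -1.78]]
[584.83 110.02   0.23] 13.19366650239014
[[-0.24  0.05  0.15  0.03]
 [-0.25 -0.11  0.13  0.22]]
[586.81 114.54   0.23] 13.376836270920261
[[-0.11 -0.56 -0.08  0.98]
 [ 0.07  0.1  -0.1  -0.23]]
[585.49 112.21   0.23] 13.317594592816393
[[-0.94 -0.69 -0.5  -0.59 -0.54 -0.81 -0.31  0.6 ]
 [-0.37 -0.36 -0.15  0.07 -0.72 -0.64 -0.72 -0.89]]
gauge face ends [[ 560.74 -141.81   52.  ]
 [ 690.4  -141.68   52.  ]]
[[ -41.25 -198.17]
 [  88.35 -202.27]]
board in trimmer [[-8.21 54.91]] 11.444952357168736
fence face ends, pad [[699.88 231.1   32.  ]
 [708.86 -43.75  32.  ]
 [599.58 -67.34  89.  ]
 [429.67 -72.89  75.  ]]
```

Run:
```python
import cv2
im=cv2.imread("pics/raw_top0.png")
def c(n,x0,y0,w,h,f):
    cv2.imwrite(n,cv2.resize(im[y0:y0+h,x0:x0+w],None,fx=f,fy=f,interpolation=cv2.INTER_CUBIC))
c("pics/z1.png",240,105,64,58,10)
c("pics/z2.png",240,165,64,58,10)
im=cv2.imread("pics/raw_scene0.png")
c("pics/z3.png",160,160,110,85,7)
```

```text
(no output)
```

View pics/z1.png

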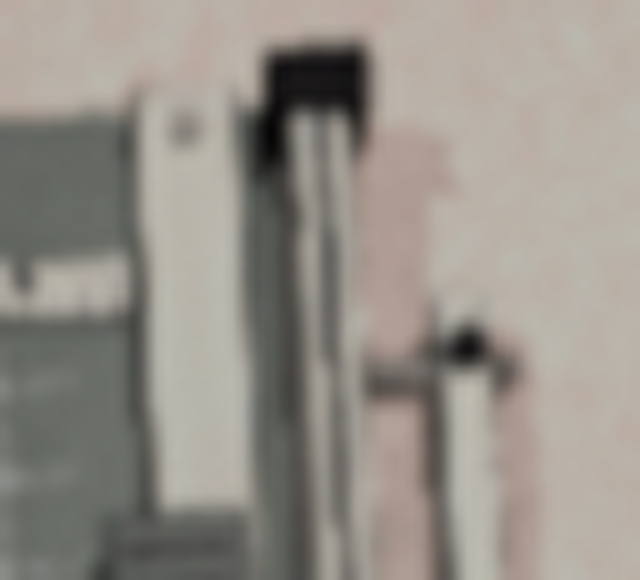

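View pics/z2.png

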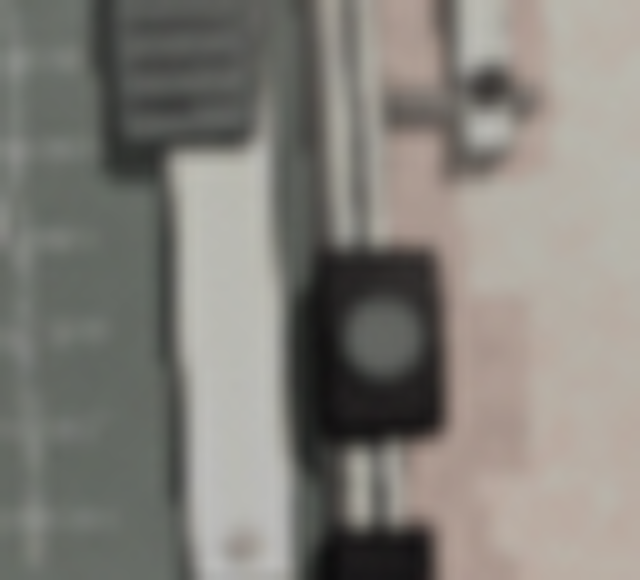

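View pics/z3.png

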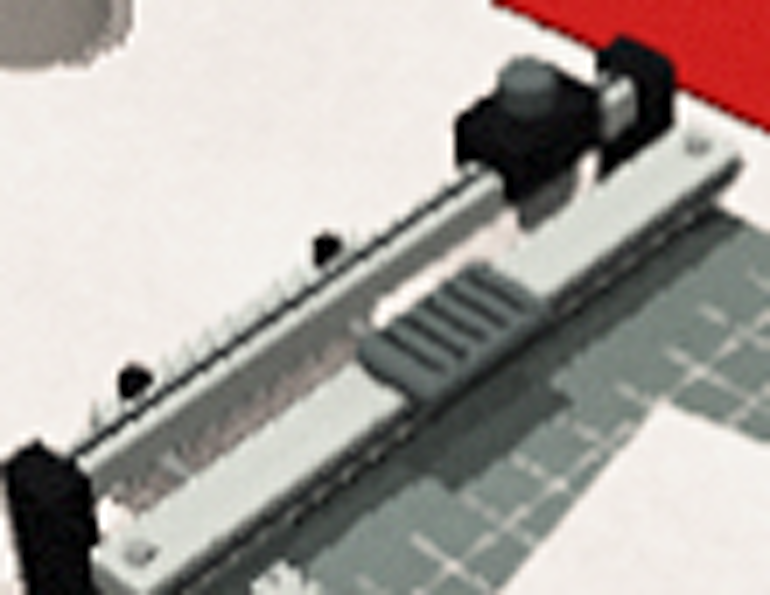

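```bash
cat > f2.py <<'E'
from h import *
np.set_printoptions(suppress=True,precision=2)
ot=[('top',T(50,63),(180,180,32)),('top',T(72,588),(-180,180,32)),
('top',T(64,158),(110,170,32)),('top',(254,114.2),(175,-109,75)),('top',(263.8,114.2),(175,-141,75)),('top',(258.5,223.8),(-175,-109,75)),('top',(269.2,223.8),(-175,-141,75))]
os_=[('scene',S(388,572),(180,180,32)),('scene',S(682,270),(-180,180,32)),('scene',S(428,503),(128,170,32)),
('scene',(160+100/7,160+550/7),(175,-141,75)),('scene',(160+745/7,160+155/7),(-175,-109,75)),('scene',(160+150/7,160+592/7),(175,-109,75)) ]
for o in (ot,os_,ot+os_):
    p,r=fit(o,[550,60,0]);print(p,np.degrees(p[2]));print(r.T)
def loc(P,pt): 
    c,s=np.cos(pt[2]),np.sin(pt[2]);d=P[:,:2]-pt[:2];return d@np.array([[c,-s],[s,c]])
pt,_=fit(ot,[550,60,0])
print('pad',loc(unproj('top',[(252,156.5),(264.7,156.5),(252.8,179),(265.5,179)],89),pt))
print('gauge',loc(unproj('top',[(284,142),(286,180),(284,135),(290,180.5)],52),pt))
print('rail',loc(unproj('top',[(269,116),(275,116)],95),pt))
print('jar',unproj('top',[(190*.64,290*.64)],75),unproj('top',[(433*.64,310*.64)],130))
print('fence',loc(unproj('top',[T(64,156),T(470,136),T(62,130),T(470,108)],44),pt))
print('rule ',unproj('top',[(137*.64,437*.64),(272*.64,383*.64)],4),)
E
python3 f2.py
```

```text
[594.54  54.63   0.04] 2.322330842206687
[[ 0.03 -0.92  0.84 -0.44 -0.21  0.58  0.12]
 [-0.62  0.02  0.45  0.1  -0.37  0.43 -0.08]]
[596.45  58.73   0.04] 2.1087571034700603
[[ 0.39  1.65  0.09 -1.82  0.33 -0.98]
 [-0.4  -0.37  2.46 -0.09 -1.34 -0.14]]
[594.95  56.     0.04] 2.2988034164117517
[[-0.37 -1.37  0.43 -0.85 -0.62  0.11 -0.34  0.32  1.08 -0.06 -2.01 -0.22
  -1.16]
 [-0.76 -0.12  0.31 -0.01 -0.48  0.32 -0.19 -1.51 -1.34  1.38 -0.71 -1.98
  -0.8 ]]
pad [[  37.    -97.34]
 [  35.06 -137.01]
 [ -33.89  -96.36]
 [ -35.83 -135.87]]
gauge [[  85.51 -202.73]
 [ -37.8  -202.34]
 [ 108.38 -203.99]
 [ -40.03 -215.03]]
rail [[ 161.9  -156.92]
 [ 160.99 -175.75]]
jar [[549.05 369.73  75.  ]] [[ 500.11 -115.87  130.  ]]
fence [[ 110.42  170.49]
 [ 110.59 -103.73]
 [ 128.3   171.27]
 [ 129.79 -104.67]]
rule  [[250.24 496.82   4.  ]
 [360.03 215.76   4.  ]]
```

Candidates for the board: the white sheet on the bed at top(320,273), the red sheet at top(473,420), and the white card stack at top(715,470). The pale finds tray at top(523,97) is another pale rectangle. I choose the white sheet on the grey bed; the close crop shows it left of the clamp bar and turned about 11° from square.

Request:
servo_tool(
  increments=[
    {"turn":-0.15,"dz":0.2},
    {"turn":-0.15,"dz":0.2},
    {"turn":-0.148,"dz":0.2},
    {"dx":-0.35,"dy":-0.8},
    {"dx":-0.35,"dy":-0.8},
    {"dx":-0.35,"dy":-0.8},
    {"dx":-0.35,"dy":-0.8},
    {"dx":-0.35,"dy":-0.8},
    {"dx":-0.35,"dy":-0.8},
    {"dx":-0.35,"dy":-0.8},
    {"dx":-0.35,"dy":-0.8},
    {"dx":-0.35,"dy":-0.8},
  ],
)

```text
validation failed for argument at $.in...
```

Request:
servo_tool(
  increments=[
    {"dx":0,"dy":0,"dz":0.2,"turn":-0.15,"gripper":1},
    {"dx":0,"dy":0,"dz":0.2,"turn":-0.15,"gripper":1},
    {"dx":0,"dy":0,"dz":0.2,"turn":-0.148,"gripper":1},
  ],
)

```text
t: 0.4
tcp_pos: [248.4, 573.4, 219.7]
tcp_rot: [-3.141, -0.0, -3.096]
ft_force: [0.4, -0.0, 0.1]
opening: 85.1
```

Request:
servo_tool(
  increments=[
    {"dx":-0.35,"dy":-0.8,"dz":0,"turn":0,"gripper":1},
    {"dx":-0.35,"dy":-0.8,"dz":0,"turn":0,"gripper":1},
    {"dx":-0.35,"dy":-0.8,"dz":0,"turn":0,"gripper":1},
    {"dx":-0.35,"dy":-0.8,"dz":0,"turn":0,"gripper":1},
    {"dx":-0.35,"dy":-0.8,"dz":0,"turn":0,"gripper":1},
    {"dx":-0.35,"dy":-0.8,"dz":0,"turn":0,"gripper":1},
    {"dx":-0.35,"dy":-0.8,"dz":0,"turn":0,"gripper":1},
    {"dx":-0.35,"dy":-0.8,"dz":0.2,"turn":0,"gripper":1},
    {"dx":-0.35,"dy":-0.8,"dz":0.4,"turn":0,"gripper":1},
    {"dx":-0.35,"dy":-0.8,"dz":0.4,"turn":0,"gripper":1},
    {"dx":-0.35,"dy":-0.8,"dz":0.4,"turn":0,"gripper":1},
    {"dx":-0.35,"dy":-0.8,"dz":0.4,"turn":0,"gripper":1},
  ],
)

```text
t: 1.6
tcp_pos: [477.6, 100.4, 129.5]
tcp_rot: [3.141, 0.0, -3.102]
ft_force: [0.7, 0.6, -0.1]
opening: 85.4
```

```bash
cat > loc.py <<'E'
from h import *
pt=np.array([595.3,56.3,0.0402])
s=read_state();c,sn=np.cos(pt[2]),np.sin(pt[2]);d=s['tcp_pos'][:2]-pt[:2]
print('local',round(c*d[0]+sn*d[1],1),round(-sn*d[0]+c*d[1],1),'z',s['tcp_pos'][2].round(1),'yaw rel',round(s['tcp_rot'][2]-pt[2],3),'F',s['ft_force'].round(1),'t',s['t'])
E
python3 loc.py
```

```text
local -115.9 48.8 z 129.5 yaw rel -3.143 F [ 0.7  0.6 -0.1] t 1.6
```

Request:
servo_tool(
  increments=[
    {"dx":0,"dy":0,"dz":0.7,"turn":0,"gripper":1},
    {"dx":0,"dy":0,"dz":0.5,"turn":0,"gripper":1},
    {"dx":0,"dy":0,"dz":0.26,"turn":0,"gripper":1},
    {"dx":0,"dy":0,"dz":0.04,"turn":0,"gripper":1},
    {"dx":0,"dy":0,"dz":0.04,"turn":0,"gripper":1},
    {"dx":0,"dy":0,"dz":0.04,"turn":0,"gripper":1},
  ],
)

```text
t: 2.2
tcp_pos: [477.4, 102.3, 51.9]
tcp_rot: [3.141, 0.001, -3.102]
ft_force: [0.8, 0.2, 0.1]
opening: 85.6
```

Run:
```python
from h import *
im=camera("scene"); cv2.imwrite("pics/s1.png",cv2.resize(im[150:330,180:400,::-1],None,fx=3.3,fy=3.3,interpolation=cv2.INTER_CUBIC))
```

```text
(no output)
```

View pics/s1.png

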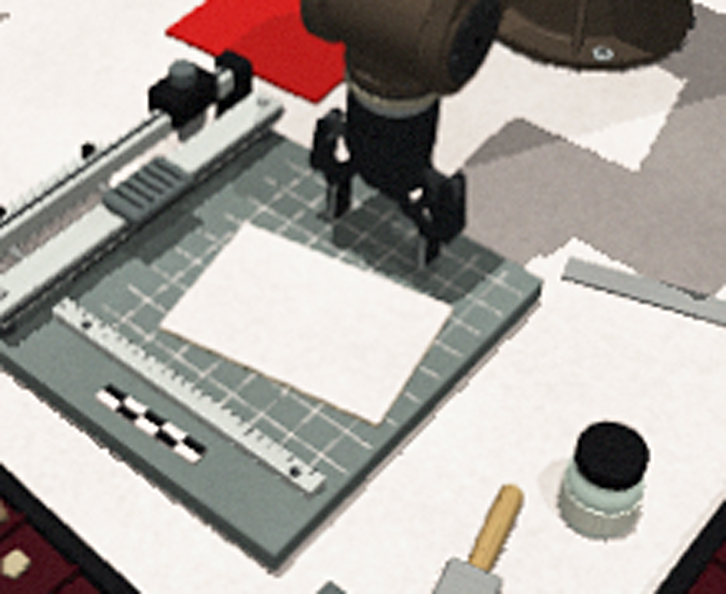

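Request:
servo_tool(
  increments=[
    {"dx":0,"dy":0,"dz":0.06,"turn":0,"gripper":1},
    {"dx":0,"dy":0,"dz":0.06,"turn":0,"gripper":1},
    {"dx":0,"dy":0,"dz":0.04,"turn":0,"gripper":1},
    {"dx":0,"dy":0,"dz":0,"turn":0,"gripper":1},
  ],
)

```text
t: 2.65
tcp_pos: [477.0, 102.2, 43.1]
tcp_rot: [3.142, -0.0, -3.102]
ft_force: [-0.1, 0.8, -0.5]
opening: 85.1
```

Request:
servo_tool(
  increments=[
    {"dx":0,"dy":0,"dz":0.02,"turn":0,"gripper":1},
    {"dx":0,"dy":0,"dz":0.02,"turn":0,"gripper":1},
  ],
)

```text
t: 2.85
tcp_pos: [477.1, 102.1, 41.3]
tcp_rot: [3.142, 0.0, -3.102]
ft_force: [-0.4, -0.2, 0.6]
opening: 85.2
```

Request:
servo_tool(
  increments=[
    {"dx":0,"dy":0,"dz":0.02,"turn":0,"gripper":1},
    {"dx":0,"dy":0,"dz":0.02,"turn":0,"gripper":1},
    {"dx":0,"dy":0,"dz":0,"turn":0,"gripper":1},
  ],
)

```text
t: 3.15
tcp_pos: [477.0, 102.1, 39.2]
tcp_rot: [3.142, -0.0, -3.102]
ft_force: [-0.8, -0.3, 0.4]
opening: 85.1
```

Request:
servo_tool(
  increments=[
    {"dx":0,"dy":0,"dz":0.02,"turn":0,"gripper":1},
    {"dx":0,"dy":0,"dz":0,"turn":0,"gripper":1},
  ],
)

```text
t: 3.35
tcp_pos: [477.0, 102.1, 38.2]
tcp_rot: [3.142, -0.0, -3.102]
ft_force: [0.4, -0.2, -0.4]
opening: 85.3
```

Request:
servo_tool(
  increments=[
    {"dx":0,"dy":0,"dz":0.02,"turn":0,"gripper":1},
    {"dx":0,"dy":0,"dz":0,"turn":0,"gripper":1},
  ],
)

```text
t: 3.55
tcp_pos: [477.1, 102.2, 37.8]
tcp_rot: [3.142, 0.001, -3.102]
ft_force: [-2.1, -0.1, 10.1]
opening: 85.8
```

Request:
servo_tool(
  increments=[
    {"dx":0,"dy":0,"dz":0.02,"turn":0,"gripper":1},
    {"dx":0,"dy":0,"dz":0,"turn":0,"gripper":1},
  ],
)

```text
t: 3.75
tcp_pos: [477.1, 102.1, 37.8]
tcp_rot: [3.141, 0.001, -3.102]
ft_force: [-5.6, -0.8, 26.5]
opening: 85.3
```

Request:
servo_tool(
  increments=[
    {"dx":0,"dy":0,"dz":-0.08,"turn":0,"gripper":1},
    {"dx":-0.1,"dy":0,"dz":0,"turn":0,"gripper":1},
    {"dx":-0.1,"dy":0,"dz":0,"turn":0,"gripper":1},
    {"dx":-0.1,"dy":0,"dz":0,"turn":0,"gripper":1},
    {"dx":-0.1,"dy":0,"dz":0,"turn":0,"gripper":1},
    {"dx":-0.1,"dy":0,"dz":0,"turn":0,"gripper":1},
    {"dx":-0.1,"dy":0,"dz":0,"turn":0,"gripper":1},
    {"dx":-0.1,"dy":0,"dz":0,"turn":0,"gripper":1},
    {"dx":-0.1,"dy":0,"dz":0,"turn":0,"gripper":1},
    {"dx":-0.1,"dy":0,"dz":0,"turn":0,"gripper":1},
    {"dx":-0.1,"dy":0,"dz":0,"turn":0,"gripper":1},
  ],
)

```text
t: 4.85
tcp_pos: [527.4, 104.1, 40.3]
tcp_rot: [3.142, 0.0, -3.102]
ft_force: [0.3, 0.8, -0.2]
opening: 85.6
```

```bash
python3 loc.py
python3 - <<'E'
from h import *
im=camera("scene"); cv2.imwrite("pics/s2.png",cv2.resize(im[150:330,180:400,::-1],None,fx=3.3,fy=3.3,interpolation=cv2.INTER_CUBIC))
E
```

```text
local -65.9 50.5 z 40.3 yaw rel -3.143 F [ 0.3  0.8 -0.2] t 4.85
```

View pics/s2.png

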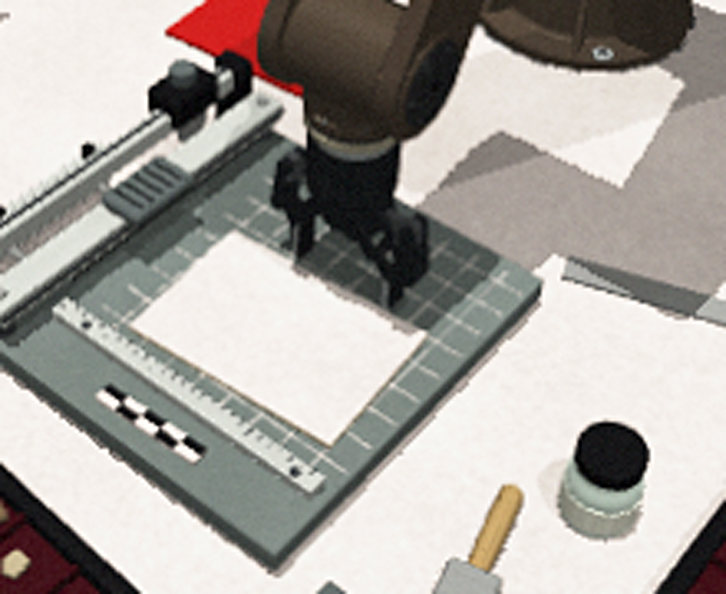

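Request:
servo_tool(
  increments=[
    {"dx":-0.08,"dy":0,"dz":0,"turn":0,"gripper":1},
    {"dx":-0.08,"dy":0,"dz":0,"turn":0,"gripper":1},
    {"dx":-0.08,"dy":0,"dz":0,"turn":0,"gripper":1},
    {"dx":-0.08,"dy":0,"dz":0,"turn":0,"gripper":1},
    {"dx":-0.04,"dy":0,"dz":0,"turn":0,"gripper":1},
    {"dx":-0.02,"dy":0,"dz":0,"turn":0,"gripper":1},
    {"dx":0,"dy":0,"dz":0,"turn":0,"gripper":1},
  ],
)

```text
t: 5.6
tcp_pos: [546.1, 104.8, 40.3]
tcp_rot: [3.142, 0.0, -3.102]
ft_force: [0.5, 0.2, -0.3]
opening: 85.4
```

Request:
servo_tool(
  increments=[
    {"dx":-0.02,"dy":0,"dz":0,"turn":0,"gripper":1},
    {"dx":-0.02,"dy":0,"dz":0,"turn":0,"gripper":1},
    {"dx":0,"dy":0,"dz":0,"turn":0,"gripper":1},
  ],
)

```text
t: 5.9
tcp_pos: [548.1, 104.9, 40.3]
tcp_rot: [3.142, 0.0, -3.102]
ft_force: [-0.0, -0.5, 0.3]
opening: 85.4
```

Request:
servo_tool(
  increments=[
    {"dx":-0.02,"dy":0,"dz":0,"turn":0,"gripper":1},
    {"dx":-0.02,"dy":0,"dz":0,"turn":0,"gripper":1},
    {"dx":0,"dy":0,"dz":0,"turn":0,"gripper":1},
  ],
)

```text
t: 6.2
tcp_pos: [550.2, 105.0, 40.3]
tcp_rot: [3.142, 0.0, -3.102]
ft_force: [1.0, 0.3, 0.9]
opening: 85.5
```

Request:
servo_tool(
  increments=[
    {"dx":-0.02,"dy":0,"dz":0,"turn":0,"gripper":1},
    {"dx":0,"dy":0,"dz":0,"turn":0,"gripper":1},
  ],
)

```text
t: 6.4
tcp_pos: [551.2, 105.1, 40.3]
tcp_rot: [3.142, 0.0, -3.102]
ft_force: [-0.3, -0.6, -0.3]
opening: 85.5
```

Request:
servo_tool(
  increments=[
    {"dx":-0.02,"dy":0,"dz":0,"turn":0,"gripper":1},
    {"dx":0,"dy":0,"dz":0,"turn":0,"gripper":1},
  ],
)

```text
t: 6.6
tcp_pos: [552.2, 105.1, 40.3]
tcp_rot: [3.142, 0.0, -3.102]
ft_force: [-0.0, 0.2, 0.5]
opening: 85.1
```

Request:
servo_tool(
  increments=[
    {"dx":-0.02,"dy":0,"dz":0,"turn":0,"gripper":1},
    {"dx":0,"dy":0,"dz":0,"turn":0,"gripper":1},
  ],
)

```text
t: 6.8
tcp_pos: [552.7, 105.1, 40.2]
tcp_rot: [-3.142, -0.001, -3.102]
ft_force: [-2.8, -0.8, 0.4]
opening: 85.2
```

```bash
python3 loc.py
python3 - <<'E'
from h import *
im=camera("scene"); cv2.imwrite("pics/s3.png",cv2.resize(im[190:310,190:320,::-1],None,fx=5,fy=5,interpolation=cv2.INTER_CUBIC))
E
```

```text
local -40.6 50.4 z 40.2 yaw rel -3.142 F [-2.8 -0.8  0.4] t 6.8
```

View pics/s3.png

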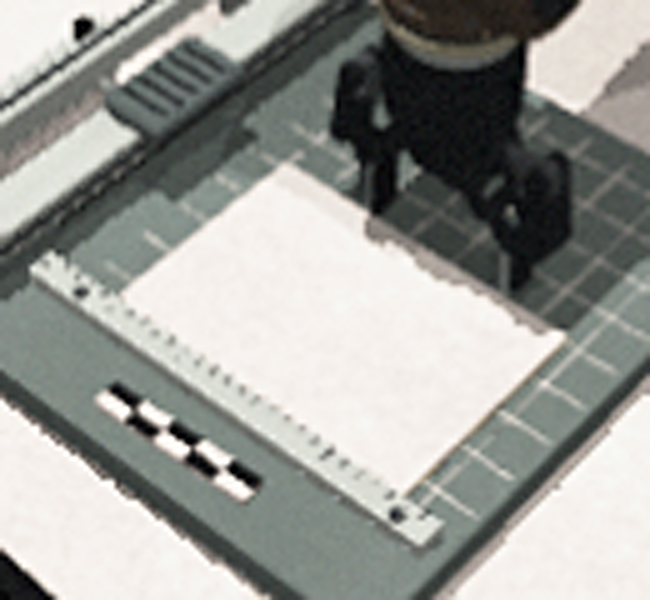

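Request:
servo_tool(
  increments=[
    {"dx":-0.01,"dy":0,"dz":0,"turn":0,"gripper":1},
    {"dx":0,"dy":0,"dz":0,"turn":0,"gripper":1},
    {"dx":0.08,"dy":0,"dz":0,"turn":0,"gripper":1},
    {"dx":0.1,"dy":0,"dz":0,"turn":0,"gripper":1},
    {"dx":0,"dy":0,"dz":-0.7,"turn":0,"gripper":1},
    {"dx":0,"dy":0,"dz":-0.7,"turn":0,"gripper":1},
  ],
)

```text
t: 7.45
tcp_pos: [544.0, 104.8, 110.5]
tcp_rot: [3.141, -0.001, -3.103]
ft_force: [0.1, 0.3, 0.5]
opening: 85.5
```

```bash
python3 loc.py
python3 - <<'E'
from h import *
pt=np.array([595.3,56.3,0.0402]);c,s=np.cos(pt[2]),np.sin(pt[2])
P=unproj('scene',[(271,288),(190+565/5,190+335/5),(190+285/5,190+162/5)],38)
d=P[:,:2]-pt[:2];print(d@np.array([[c,-s],[s,c]]))
print(tf(pt,[(30,190,0)]))
E
```

```text
local -49.3 50.5 z 110.5 yaw rel -3.143 F [0.1 0.3 0.5] t 7.45
[[105.55179522 142.36996271]
 [-27.56028635 142.41218802]
 [-27.08763105 -56.17180041]]
[[617.63981972 247.35217208   0.        ]]
```

Request:
servo_tool(
  increments=[
    {"dx":0,"dy":0,"dz":0,"turn":0.15,"gripper":1},
    {"dx":0,"dy":0,"dz":0,"turn":0.15,"gripper":1},
    {"dx":0,"dy":0,"dz":0,"turn":0.15,"gripper":1},
    {"dx":0,"dy":0,"dz":0,"turn":0.15,"gripper":1},
    {"dx":0,"dy":0,"dz":0,"turn":0.15,"gripper":1},
    {"dx":0,"dy":0,"dz":0,"turn":0.15,"gripper":1},
    {"dx":0,"dy":0,"dz":0,"turn":0.15,"gripper":1},
    {"dx":0,"dy":0,"dz":0,"turn":0.15,"gripper":1},
    {"dx":0,"dy":0,"dz":0,"turn":0.15,"gripper":1},
    {"dx":0,"dy":0,"dz":0,"turn":0.15,"gripper":1},
    {"dx":0,"dy":0,"dz":0,"turn":0.07,"gripper":1},
  ],
)

```text
t: 8.55
tcp_pos: [544.5, 104.8, 110.4]
tcp_rot: [3.141, -0.0, 1.605]
ft_force: [0.5, -0.0, -0.3]
opening: 85.7
```

Request:
servo_tool(
  increments=[
    {"dx":0.6,"dy":0.4,"dz":0,"turn":0,"gripper":1},
    {"dx":0.6,"dy":0.4,"dz":0,"turn":0,"gripper":1},
    {"dx":0.6,"dy":0.4,"dz":0,"turn":0,"gripper":1},
    {"dx":0.6,"dy":0.4,"dz":0,"turn":0,"gripper":1},
    {"dx":0,"dy":0,"dz":0,"turn":0,"gripper":1},
  ],
)

```text
t: 9.05
tcp_pos: [621.1, 231.2, 110.2]
tcp_rot: [3.139, -0.001, 1.613]
ft_force: [-0.8, -0.5, -0.0]
opening: 85.4
```

```bash
python3 loc.py
python3 - <<'E'
from h import *
im=camera("top"); cv2.imwrite("pics/t4.png",cv2.resize(im[100:235,110:305,::-1],None,fx=4,fy=4,interpolation=cv2.INTER_CUBIC))
im=camera("scene"); cv2.imwrite("pics/s4.png",cv2.resize(im[160:330,170:400,::-1],None,fx=3.4,fy=3.4,interpolation=cv2.INTER_CUBIC))
E
```

```text
local 32.8 173.7 z 110.2 yaw rel 1.573 F [-0.8 -0.5 -0. ] t 9.05
```

View pics/t4.png

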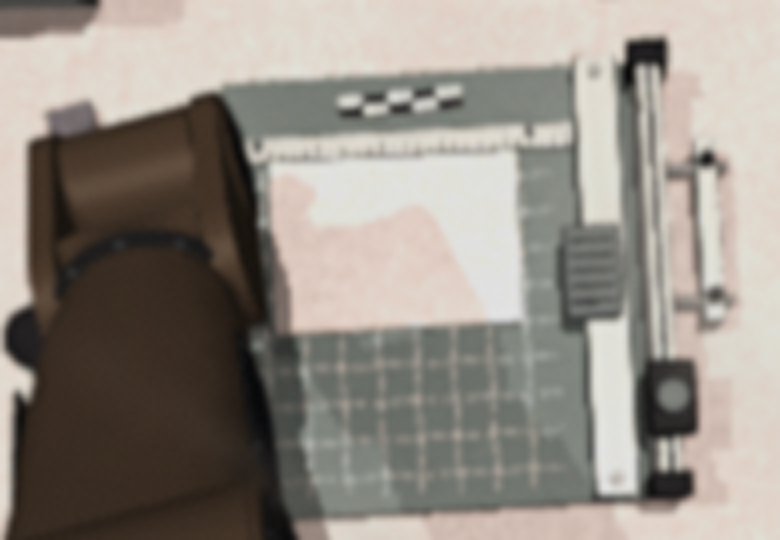

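View pics/s4.png

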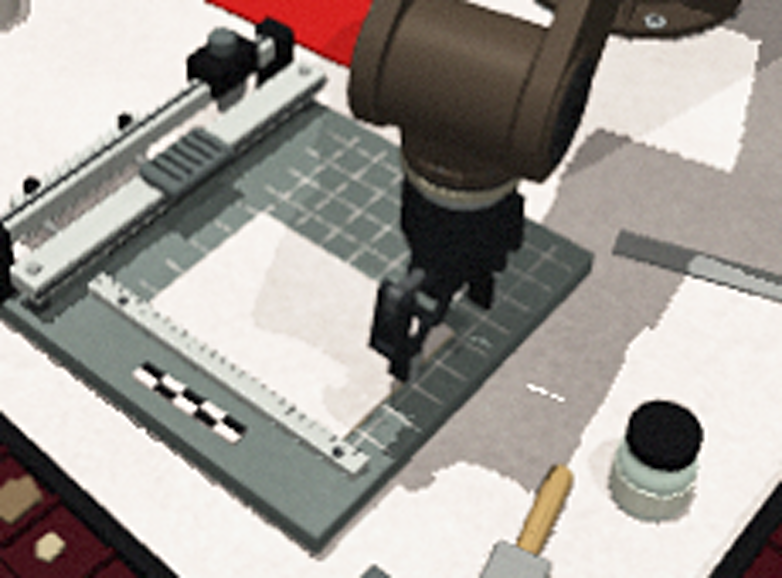

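Request:
servo_tool(
  increments=[
    {"dx":0,"dy":0,"dz":0.7,"turn":0,"gripper":1},
    {"dx":0,"dy":0,"dz":0.5,"turn":0,"gripper":1},
    {"dx":0,"dy":0,"dz":0.2,"turn":0,"gripper":1},
    {"dx":0,"dy":0,"dz":0,"turn":0,"gripper":1},
  ],
)

```text
t: 9.55
tcp_pos: [619.3, 227.1, 39.8]
tcp_rot: [-3.141, 0.0, 1.61]
ft_force: [-1.1, 0.1, 0.1]
opening: 85.7
```

Request:
servo_tool(
  increments=[
    {"dx":-0.1,"dy":0,"dz":0,"turn":0,"gripper":1},
    {"dx":-0.1,"dy":0,"dz":0,"turn":0,"gripper":1},
    {"dx":-0.1,"dy":0,"dz":0,"turn":0,"gripper":1},
    {"dx":-0.1,"dy":0,"dz":0,"turn":0,"gripper":1},
    {"dx":-0.1,"dy":0,"dz":0,"turn":0,"gripper":1},
    {"dx":-0.1,"dy":0,"dz":0,"turn":0,"gripper":1},
    {"dx":-0.1,"dy":0,"dz":0,"turn":0,"gripper":1},
    {"dx":-0.1,"dy":0,"dz":0,"turn":0,"gripper":1},
    {"dx":-0.1,"dy":0,"dz":0,"turn":0,"gripper":1},
    {"dx":-0.1,"dy":0,"dz":0,"turn":0,"gripper":1},
  ],
)

```text
t: 10.55
tcp_pos: [621.7, 177.5, 40.3]
tcp_rot: [3.142, -0.0, 1.611]
ft_force: [0.2, 1.0, 0.0]
opening: 85.3
```

```bash
python3 loc.py
python3 - <<'E'
from h import *
im=camera("scene"); cv2.imwrite("pics/s5.png",cv2.resize(im[160:330,170:400,::-1],None,fx=3.4,fy=3.4,interpolation=cv2.INTER_CUBIC))
E
```

```text
local 31.2 120.0 z 40.3 yaw rel 1.571 F [0.2 1.  0. ] t 10.55
```

View pics/s5.png

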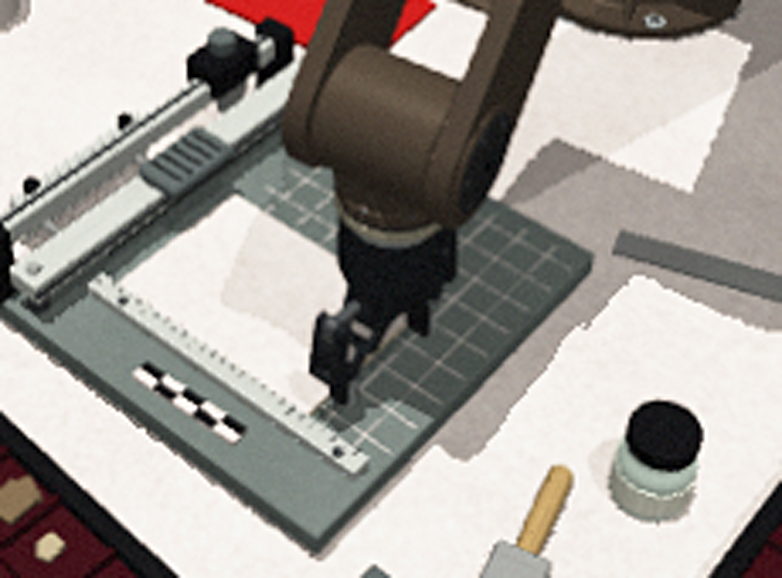

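Request:
servo_tool(
  increments=[
    {"dx":-0.1,"dy":0,"dz":0,"turn":0,"gripper":1},
    {"dx":-0.1,"dy":0,"dz":0,"turn":0,"gripper":1},
    {"dx":-0.1,"dy":0,"dz":0,"turn":0,"gripper":1},
    {"dx":-0.1,"dy":0,"dz":0,"turn":0,"gripper":1},
    {"dx":-0.1,"dy":0,"dz":0,"turn":0,"gripper":1},
    {"dx":-0.1,"dy":0,"dz":0,"turn":0,"gripper":1},
    {"dx":-0.1,"dy":0,"dz":0,"turn":0,"gripper":1},
    {"dx":-0.1,"dy":0,"dz":0,"turn":0,"gripper":1},
    {"dx":-0.1,"dy":0,"dz":0,"turn":0,"gripper":1},
    {"dx":-0.1,"dy":0,"dz":0,"turn":0,"gripper":1},
  ],
)

```text
t: 11.6
tcp_pos: [623.7, 127.5, 40.3]
tcp_rot: [3.142, -0.0, 1.611]
ft_force: [-1.1, 0.1, -1.0]
opening: 85.1
```

```bash
python3 loc.py
python3 - <<'E'
from h import *
im=camera("scene"); cv2.imwrite("pics/s6.png",cv2.resize(im[150:310,150:320,::-1],None,fx=3.7,fy=3.7,interpolation=cv2.INTER_CUBIC))
E
```

```text
local 31.2 70.0 z 40.3 yaw rel 1.571 F [-1.1  0.1 -1. ] t 11.6
```

View pics/s6.png

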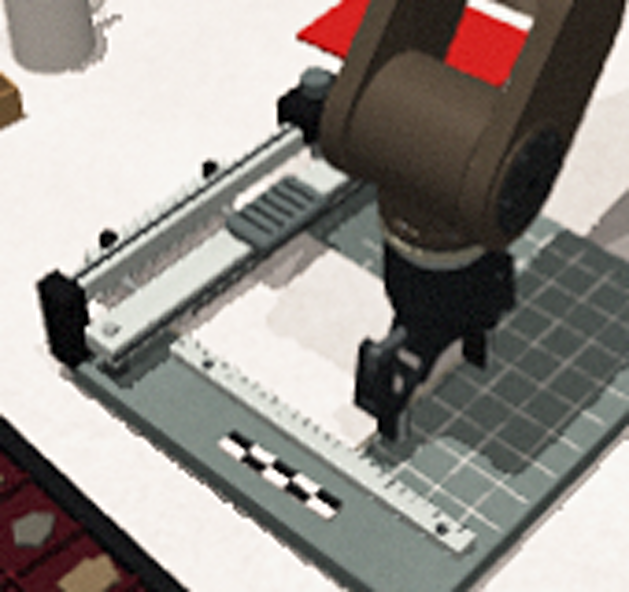

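Request:
servo_tool(
  increments=[
    {"dx":-0.1,"dy":0,"dz":0,"turn":0,"gripper":1},
    {"dx":-0.1,"dy":0,"dz":0,"turn":0,"gripper":1},
    {"dx":-0.1,"dy":0,"dz":0,"turn":0,"gripper":1},
    {"dx":-0.1,"dy":0,"dz":0,"turn":0,"gripper":1},
    {"dx":-0.1,"dy":0,"dz":0,"turn":0,"gripper":1},
    {"dx":-0.1,"dy":0,"dz":0,"turn":0,"gripper":1},
    {"dx":-0.1,"dy":0,"dz":0,"turn":0,"gripper":1},
    {"dx":-0.1,"dy":0,"dz":0,"turn":0,"gripper":1},
    {"dx":-0.1,"dy":0,"dz":0,"turn":0,"gripper":1},
  ],
)

```text
t: 12.55
tcp_pos: [625.5, 82.6, 40.3]
tcp_rot: [3.142, -0.0, 1.611]
ft_force: [-0.2, 1.3, 0.2]
opening: 85.1
```

Request:
servo_tool(
  increments=[
    {"dx":-0.06,"dy":0,"dz":0,"turn":0,"gripper":1},
    {"dx":-0.06,"dy":0,"dz":0,"turn":0,"gripper":1},
    {"dx":-0.04,"dy":0,"dz":0,"turn":0,"gripper":1},
    {"dx":-0.02,"dy":0,"dz":0,"turn":0,"gripper":1},
    {"dx":0,"dy":0,"dz":0,"turn":0,"gripper":1},
  ],
)

```text
t: 13.05
tcp_pos: [625.8, 73.9, 40.3]
tcp_rot: [-3.142, -0.0, 1.611]
ft_force: [-0.2, 0.2, -0.9]
opening: 85.3
```

```bash
python3 loc.py
python3 - <<'E'
from h import *
im=camera("top"); cv2.imwrite("pics/t7.png",cv2.resize(im[100:235,190:305,::-1],None,fx=4.4,fy=4.4,interpolation=cv2.INTER_CUBIC))
im=camera("scene"); cv2.imwrite("pics/s7.png",cv2.resize(im[150:310,150:320,::-1],None,fx=3.7,fy=3.7,interpolation=cv2.INTER_CUBIC))
E
```

```text
local 31.2 16.4 z 40.3 yaw rel 1.571 F [-0.2  0.2 -0.9] t 13.05
```

View pics/t7.png

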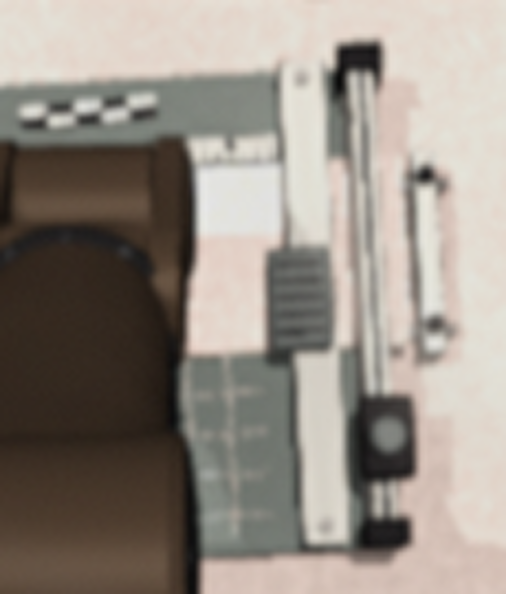

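View pics/s7.png

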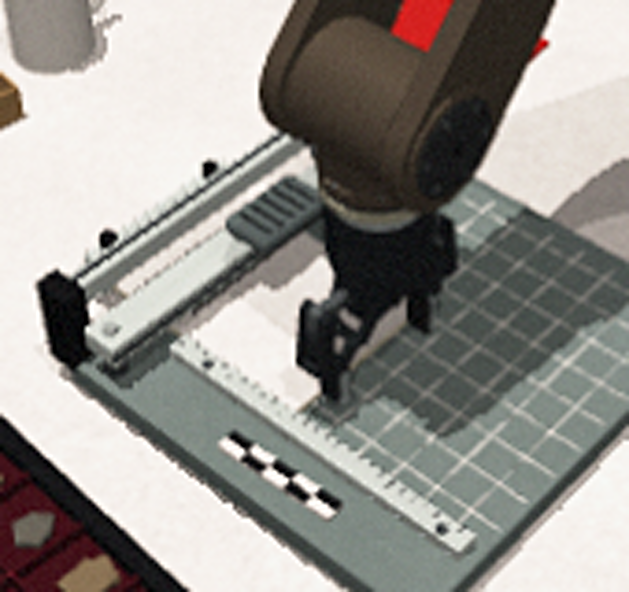

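Request:
servo_tool(
  increments=[
    {"dx":-0.04,"dy":0,"dz":0,"turn":0,"gripper":1},
    {"dx":-0.04,"dy":0,"dz":0,"turn":0,"gripper":1},
    {"dx":0,"dy":0,"dz":0,"turn":0,"gripper":1},
  ],
)

```text
t: 13.45
tcp_pos: [626.0, 69.8, 40.3]
tcp_rot: [3.142, -0.0, 1.611]
ft_force: [-1.1, -0.4, 1.0]
opening: 85.3
```

Request:
servo_tool(
  increments=[
    {"dx":-0.02,"dy":0,"dz":0,"turn":0,"gripper":1},
    {"dx":-0.02,"dy":0,"dz":0,"turn":0,"gripper":1},
    {"dx":0,"dy":0,"dz":0,"turn":0,"gripper":1},
  ],
)

```text
t: 13.75
tcp_pos: [626.1, 67.9, 40.3]
tcp_rot: [3.142, -0.0, 1.611]
ft_force: [0.0, -0.7, -0.3]
opening: 85.2
```

Request:
servo_tool(
  increments=[
    {"dx":-0.02,"dy":0,"dz":0,"turn":0,"gripper":1},
    {"dx":0,"dy":0,"dz":0,"turn":0,"gripper":1},
  ],
)

```text
t: 13.95
tcp_pos: [626.1, 66.9, 40.3]
tcp_rot: [3.142, -0.0, 1.611]
ft_force: [0.9, -0.9, -0.1]
opening: 85.4
```

Request:
servo_tool(
  increments=[
    {"dx":-0.02,"dy":0,"dz":0,"turn":0,"gripper":1},
    {"dx":0,"dy":0,"dz":0,"turn":0,"gripper":1},
  ],
)

```text
t: 14.15
tcp_pos: [626.1, 65.9, 40.3]
tcp_rot: [3.142, -0.0, 1.611]
ft_force: [0.9, 0.0, 0.7]
opening: 85.2
```

Request:
servo_tool(
  increments=[
    {"dx":-0.02,"dy":0,"dz":0,"turn":0,"gripper":1},
    {"dx":0,"dy":0,"dz":0,"turn":0,"gripper":1},
  ],
)

```text
t: 14.35
tcp_pos: [625.9, 65.4, 40.3]
tcp_rot: [-3.141, -0.001, 1.611]
ft_force: [-2.6, 4.0, 1.5]
opening: 85.2
```

Request:
servo_tool(
  increments=[
    {"dx":-0.02,"dy":0,"dz":0,"turn":0,"gripper":1},
    {"dx":0,"dy":0,"dz":0,"turn":0,"gripper":1},
  ],
)

```text
t: 14.55
tcp_pos: [625.7, 65.0, 40.2]
tcp_rot: [-3.141, -0.001, 1.611]
ft_force: [-2.4, 9.8, 1.0]
opening: 85.3
```

Request:
servo_tool(
  increments=[
    {"dx":-0.02,"dy":0,"dz":0,"turn":0,"gripper":1},
    {"dx":0,"dy":0,"dz":0,"turn":0,"gripper":1},
  ],
)

```text
t: 14.75
tcp_pos: [625.6, 64.8, 40.3]
tcp_rot: [-3.141, -0.002, 1.611]
ft_force: [-3.1, 14.1, 2.3]
opening: 85.3
```

Request:
servo_tool(
  increments=[
    {"dx":0.04,"dy":0,"dz":0,"turn":0,"gripper":1},
    {"dx":0.1,"dy":0,"dz":0,"turn":0,"gripper":1},
    {"dx":0.1,"dy":0,"dz":-0.3,"turn":0,"gripper":1},
    {"dx":0,"dy":0,"dz":-0.8,"turn":0,"gripper":1},
    {"dx":0,"dy":-0.7,"dz":-0.3,"turn":0,"gripper":1},
    {"dx":-0.2,"dy":-0.8,"dz":0,"turn":0,"gripper":1},
    {"dx":-0.6,"dy":-0.8,"dz":0,"turn":0,"gripper":1},
    {"dx":-0.6,"dy":-0.5,"dz":0,"turn":0,"gripper":1},
    {"dx":0,"dy":0,"dz":0,"turn":0,"gripper":1},
  ],
)

```text
t: 15.65
tcp_pos: [486.4, -2.6, 111.5]
tcp_rot: [-3.141, 0.0, 1.608]
ft_force: [0.5, 0.5, 0.8]
opening: 85.5
```

```bash
python3 loc.py
python3 - <<'E'
from h import *
im=camera("top"); cv2.imwrite("pics/t8.png",cv2.resize(im[100:235,190:305,::-1],None,fx=4.4,fy=4.4,interpolation=cv2.INTER_CUBIC))
im=camera("scene"); cv2.imwrite("pics/raw_s8.png",im[:,:,::-1]); cv2.imwrite("pics/s8.png",cv2.resize(im[160:300,150:320,::-1],None,fx=4.2,fy=4.2,interpolation=cv2.INTER_CUBIC))
E
```

```text
local -111.2 -54.4 z 111.5 yaw rel 1.568 F [0.5 0.5 0.8] t 15.65
```

View pics/t8.png

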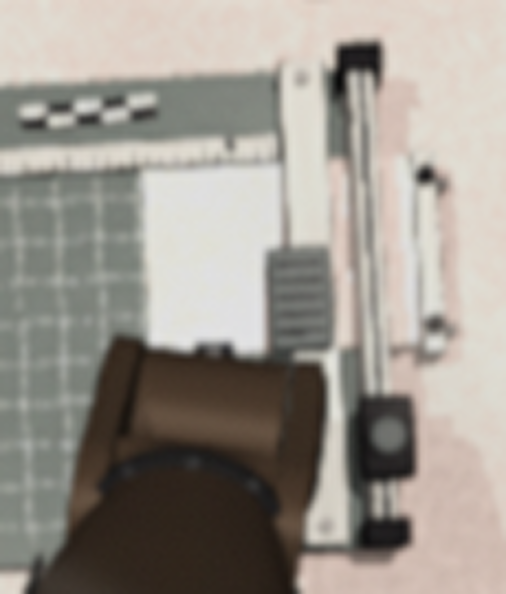

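View pics/s8.png

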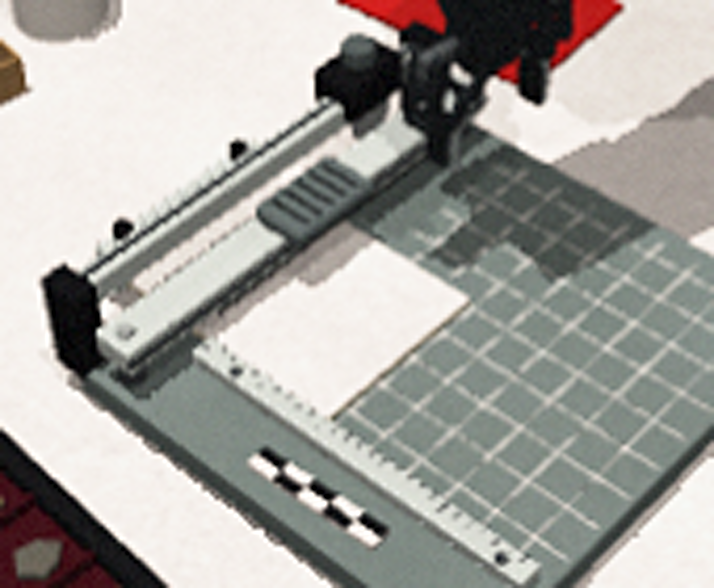

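Request:
servo_tool(
  increments=[
    {"dx":0.16,"dy":0,"dz":0.4,"turn":0,"gripper":1},
    {"dx":0,"dy":0,"dz":0.6,"turn":0,"gripper":1},
    {"dx":0,"dy":0,"dz":0.4,"turn":0,"gripper":1},
    {"dx":0,"dy":0,"dz":0,"turn":0,"gripper":1},
  ],
)

```text
t: 16.15
tcp_pos: [489.2, 8.3, 39.1]
tcp_rot: [-3.141, -0.0, 1.612]
ft_force: [0.2, 0.3, 0.9]
opening: 85.4
```

Request:
servo_tool(
  increments=[
    {"dx":0,"dy":0.1,"dz":0,"turn":0,"gripper":1},
    {"dx":0,"dy":0.1,"dz":0,"turn":0,"gripper":1},
    {"dx":0,"dy":0.1,"dz":0,"turn":0,"gripper":1},
    {"dx":0,"dy":0.04,"dz":0,"turn":0,"gripper":1},
    {"dx":0,"dy":0,"dz":0,"turn":0,"gripper":1},
  ],
)

```text
t: 16.65
tcp_pos: [505.8, 8.2, 40.5]
tcp_rot: [3.141, 0.0, 1.611]
ft_force: [0.5, 0.0, 0.2]
opening: 85.7
```

```bash
python3 loc.py
python3 - <<'E'
from h import *
im=camera("scene"); cv2.imwrite("pics/s9.png",cv2.resize(im[160:300,150:320,::-1],None,fx=4.2,fy=4.2,interpolation=cv2.INTER_CUBIC))
E
```

```text
local -91.3 -44.5 z 40.5 yaw rel 1.571 F [0.5 0.  0.2] t 16.65
```

View pics/s9.png

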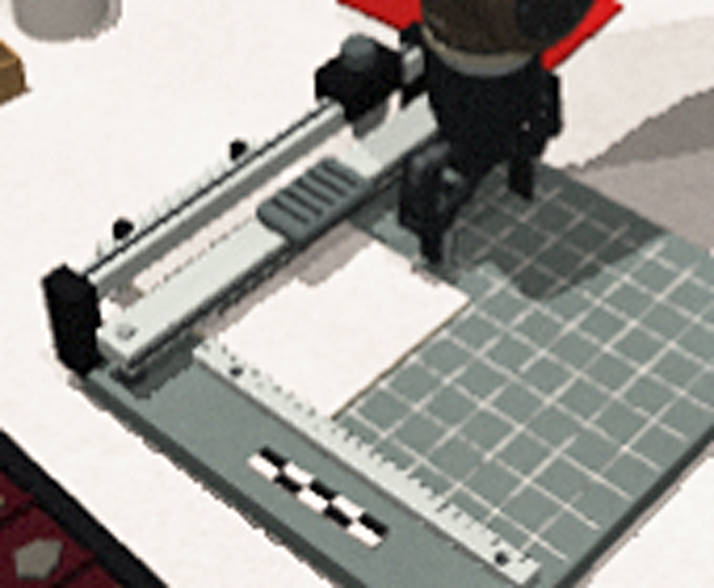

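Request:
servo_tool(
  increments=[
    {"dx":0,"dy":0.03,"dz":0,"turn":0,"gripper":1},
    {"dx":0,"dy":0.03,"dz":0,"turn":0,"gripper":1},
    {"dx":0,"dy":0,"dz":0,"turn":0,"gripper":1},
  ],
)

```text
t: 17.0
tcp_pos: [508.6, 8.2, 40.3]
tcp_rot: [3.141, -0.0, 1.611]
ft_force: [0.4, 0.1, 0.7]
opening: 85.3
```

Request:
servo_tool(
  increments=[
    {"dx":0,"dy":0.02,"dz":0,"turn":0,"gripper":1},
    {"dx":0,"dy":0.02,"dz":0,"turn":0,"gripper":1},
    {"dx":0,"dy":0,"dz":0,"turn":0,"gripper":1},
  ],
)

```text
t: 17.3
tcp_pos: [510.5, 8.3, 40.3]
tcp_rot: [3.141, -0.0, 1.611]
ft_force: [0.1, 0.5, 0.8]
opening: 85.4
```

Request:
servo_tool(
  increments=[
    {"dx":0,"dy":0.02,"dz":0,"turn":0,"gripper":1},
    {"dx":0,"dy":0,"dz":0,"turn":0,"gripper":1},
  ],
)

```text
t: 17.5
tcp_pos: [511.5, 8.4, 40.3]
tcp_rot: [3.141, -0.0, 1.611]
ft_force: [0.5, 0.7, 0.3]
opening: 85.0
```

Request:
servo_tool(
  increments=[
    {"dx":0,"dy":0.02,"dz":0,"turn":0,"gripper":1},
    {"dx":0,"dy":0,"dz":0,"turn":0,"gripper":1},
  ],
)

```text
t: 17.7
tcp_pos: [512.5, 8.4, 40.3]
tcp_rot: [3.141, -0.0, 1.611]
ft_force: [-0.2, -0.3, 0.5]
opening: 85.4
```

Request:
servo_tool(
  increments=[
    {"dx":0,"dy":0.02,"dz":0,"turn":0,"gripper":1},
    {"dx":0,"dy":0.02,"dz":0,"turn":0,"gripper":1},
    {"dx":0,"dy":0,"dz":0,"turn":0,"gripper":1},
  ],
)

```text
t: 18.0
tcp_pos: [514.5, 8.5, 40.3]
tcp_rot: [3.141, -0.0, 1.611]
ft_force: [-0.7, 0.3, -0.1]
opening: 85.1
```

Request:
servo_tool(
  increments=[
    {"dx":0,"dy":0.02,"dz":0,"turn":0,"gripper":1},
    {"dx":0,"dy":0,"dz":0,"turn":0,"gripper":1},
  ],
)

```text
t: 18.2
tcp_pos: [515.5, 8.5, 40.3]
tcp_rot: [3.141, -0.0, 1.611]
ft_force: [-0.4, -0.2, 0.0]
opening: 85.3
```

Request:
servo_tool(
  increments=[
    {"dx":0,"dy":0.02,"dz":0,"turn":0,"gripper":1},
    {"dx":0,"dy":0,"dz":0,"turn":0,"gripper":1},
  ],
)

```text
t: 18.4
tcp_pos: [516.5, 8.6, 40.3]
tcp_rot: [3.141, -0.0, 1.611]
ft_force: [0.2, -0.4, -0.4]
opening: 86.1
```

```bash
python3 loc.py
python3 - <<'E'
from h import *
im=camera("scene"); cv2.imwrite("pics/s10.png",cv2.resize(im[195:265,190:280,::-1],None,fx=7,fy=7,interpolation=cv2.INTER_CUBIC))
E
```

```text
local -80.7 -44.5 z 40.3 yaw rel 1.571 F [ 0.2 -0.4 -0.4] t 18.4
```

View pics/s10.png

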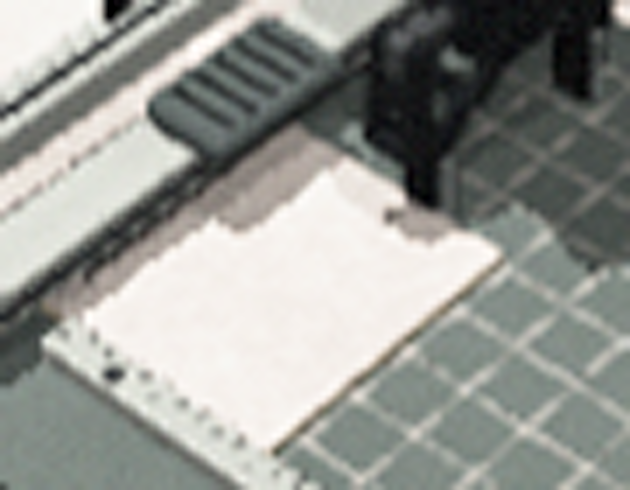

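Request:
servo_tool(
  increments=[
    {"dx":0,"dy":0.02,"dz":0,"turn":0,"gripper":1},
    {"dx":0,"dy":0,"dz":0,"turn":0,"gripper":1},
  ],
)

```text
t: 18.65
tcp_pos: [517.5, 8.6, 40.3]
tcp_rot: [3.141, -0.0, 1.611]
ft_force: [-1.1, 0.4, -0.5]
opening: 85.6
```

Request:
servo_tool(
  increments=[
    {"dx":0,"dy":0.02,"dz":0,"turn":0,"gripper":1},
    {"dx":0,"dy":0,"dz":0,"turn":0,"gripper":1},
  ],
)

```text
t: 18.85
tcp_pos: [518.4, 8.7, 40.3]
tcp_rot: [3.142, -0.0, 1.611]
ft_force: [0.4, -0.3, 0.9]
opening: 85.4
```

Request:
servo_tool(
  increments=[
    {"dx":0,"dy":0.02,"dz":0,"turn":0,"gripper":1},
    {"dx":0,"dy":0,"dz":0,"turn":0,"gripper":1},
  ],
)

```text
t: 19.05
tcp_pos: [518.8, 8.7, 40.2]
tcp_rot: [-3.14, -0.0, 1.611]
ft_force: [-4.0, -1.6, 2.1]
opening: 85.4
```

Request:
servo_tool(
  increments=[
    {"dx":0,"dy":0.01,"dz":0,"turn":0,"gripper":1},
    {"dx":0,"dy":0,"dz":0,"turn":0,"gripper":1},
  ],
)

```text
t: 19.25
tcp_pos: [518.8, 8.7, 40.2]
tcp_rot: [-3.139, -0.0, 1.611]
ft_force: [-7.1, -1.4, 4.6]
opening: 85.1
```

Request:
servo_tool(
  increments=[
    {"dx":0,"dy":-0.1,"dz":0,"turn":0,"gripper":1},
    {"dx":0,"dy":-0.2,"dz":0,"turn":0,"gripper":1},
    {"dx":0,"dy":-0.2,"dz":-0.5,"turn":0,"gripper":1},
    {"dx":0.2,"dy":0,"dz":-0.8,"turn":0,"gripper":1},
    {"dx":0.6,"dy":0.6,"dz":-0.1,"turn":0,"gripper":1},
    {"dx":0.6,"dy":0.7,"dz":0,"turn":0,"gripper":1},
    {"dx":0,"dy":0.8,"dz":0,"turn":0,"gripper":1},
    {"dx":0,"dy":0.6,"dz":0,"turn":0,"gripper":1},
    {"dx":0,"dy":0,"dz":0,"turn":0,"gripper":1},
  ],
)

```text
t: 20.15
tcp_pos: [629.5, 83.3, 110.0]
tcp_rot: [3.139, -0.0, 1.611]
ft_force: [-0.4, -0.3, -0.8]
opening: 85.4
```

```bash
python3 loc.py
```

```text
local 35.2 25.6 z 110.0 yaw rel 1.571 F [-0.4 -0.3 -0.8] t 20.15
```

Request:
servo_tool(
  increments=[
    {"dx":0,"dy":-0.06,"dz":0.7,"turn":0,"gripper":1},
    {"dx":0,"dy":0,"dz":0.5,"turn":0,"gripper":1},
    {"dx":0,"dy":0,"dz":0.2,"turn":0,"gripper":1},
    {"dx":-0.1,"dy":0,"dz":0,"turn":0,"gripper":1},
    {"dx":-0.1,"dy":0,"dz":0,"turn":0,"gripper":1},
    {"dx":-0.06,"dy":0,"dz":0,"turn":0,"gripper":1},
    {"dx":0,"dy":0,"dz":0,"turn":0,"gripper":1},
  ],
)

```text
t: 20.85
tcp_pos: [624.6, 69.4, 41.0]
tcp_rot: [3.141, -0.0, 1.61]
ft_force: [-0.4, -0.1, 0.1]
opening: 85.2
```

```bash
python3 loc.py
```

```text
local 29.8 11.9 z 41.0 yaw rel 1.57 F [-0.4 -0.1  0.1] t 20.85
```

Request:
servo_tool(
  increments=[
    {"dx":-0.04,"dy":0,"dz":0.01,"turn":0,"gripper":1},
    {"dx":-0.02,"dy":0,"dz":0,"turn":0,"gripper":1},
    {"dx":0,"dy":0,"dz":0,"turn":0,"gripper":1},
  ],
)

```text
t: 21.15
tcp_pos: [624.6, 66.9, 39.9]
tcp_rot: [3.141, -0.0, 1.611]
ft_force: [-0.2, 0.2, 0.3]
opening: 85.4
```

Request:
servo_tool(
  increments=[
    {"dx":-0.02,"dy":0,"dz":0,"turn":0,"gripper":1},
    {"dx":0,"dy":0,"dz":0,"turn":0,"gripper":1},
  ],
)

```text
t: 21.35
tcp_pos: [624.7, 65.9, 39.8]
tcp_rot: [3.142, -0.0, 1.611]
ft_force: [0.8, 0.7, -0.3]
opening: 85.3
```

Request:
servo_tool(
  increments=[
    {"dx":-0.01,"dy":0,"dz":0,"turn":0,"gripper":1},
    {"dx":0,"dy":0,"dz":0,"turn":0,"gripper":1},
  ],
)

```text
t: 21.55
tcp_pos: [624.6, 65.5, 39.8]
tcp_rot: [-3.142, -0.0, 1.611]
ft_force: [-0.2, 1.5, -0.4]
opening: 85.2
```

Request:
servo_tool(
  increments=[
    {"dx":-0.01,"dy":0,"dz":0,"turn":0,"gripper":1},
    {"dx":0,"dy":0,"dz":0,"turn":0,"gripper":1},
  ],
)

```text
t: 21.75
tcp_pos: [624.5, 65.3, 39.8]
tcp_rot: [-3.141, -0.0, 1.611]
ft_force: [-0.7, 4.8, 0.2]
opening: 85.9
```

Request:
servo_tool(
  increments=[
    {"dx":-0.01,"dy":0,"dz":0,"turn":0,"gripper":1},
    {"dx":0,"dy":0,"dz":0,"turn":0,"gripper":1},
  ],
)

```text
t: 21.95
tcp_pos: [624.4, 65.1, 39.8]
tcp_rot: [-3.141, -0.001, 1.611]
ft_force: [-1.7, 7.7, 0.4]
opening: 85.0
```

Request:
servo_tool(
  increments=[
    {"dx":0.04,"dy":0,"dz":0,"turn":0,"gripper":1},
    {"dx":0.16,"dy":0,"dz":0,"turn":0,"gripper":1},
    {"dx":0.2,"dy":0,"dz":-0.5,"turn":0,"gripper":1},
    {"dx":0,"dy":0,"dz":-0.8,"turn":0,"gripper":0},
    {"dx":0,"dy":0,"dz":-0.9,"turn":0,"gripper":-1},
    {"dx":-0.4,"dy":-0.1,"dz":0,"turn":0,"gripper":-1},
    {"dx":-0.6,"dy":-0.1,"dz":0,"turn":0,"gripper":-1},
    {"dx":-0.6,"dy":-0.1,"dz":0,"turn":0,"gripper":-1},
    {"dx":-0.6,"dy":-0.1,"dz":0,"turn":0,"gripper":-1},
    {"dx":-0.5,"dy":-0.1,"dz":0,"turn":0,"gripper":-1},
    {"dx":-0.18,"dy":-0.1,"dz":0,"turn":0,"gripper":-1},
    {"dx":0,"dy":0,"dz":0,"turn":0,"gripper":-1},
  ],
  squeeze=30,
)

```text
t: 23.15
tcp_pos: [599.3, -61.3, 149.8]
tcp_rot: [-3.141, -0.0, 1.609]
ft_force: [-0.5, 0.0, -0.7]
opening: -0.1
```

```bash
python3 loc.py
python3 - <<'E'
from h import *
im=camera("top"); cv2.imwrite("pics/t11.png",cv2.resize(im[100:235,170:305,::-1],None,fx=4.4,fy=4.4,interpolation=cv2.INTER_CUBIC))
im=camera("scene"); cv2.imwrite("pics/raw_s11.png",im[:,:,::-1]); cv2.imwrite("pics/s11.png",cv2.resize(im[140:300,150:320,::-1],None,fx=3.7,fy=3.7,interpolation=cv2.INTER_CUBIC))
E
```

```text
local -0.7 -117.7 z 149.8 yaw rel 1.569 F [-0.5  0.  -0.7] t 23.15
```

View pics/t11.png

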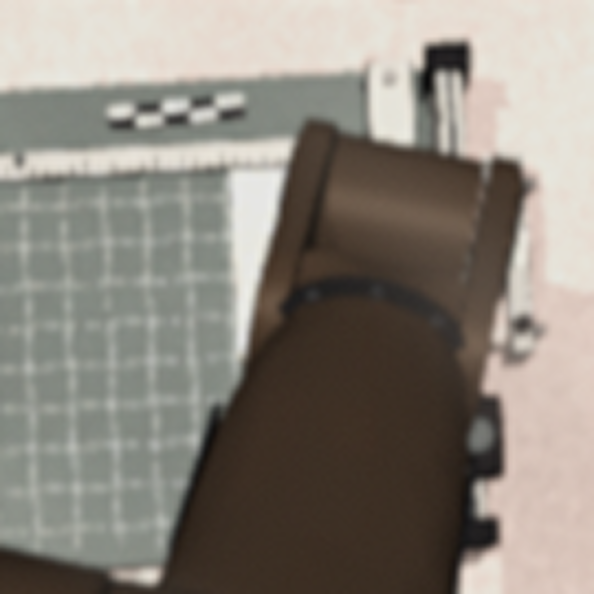

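View pics/s11.png

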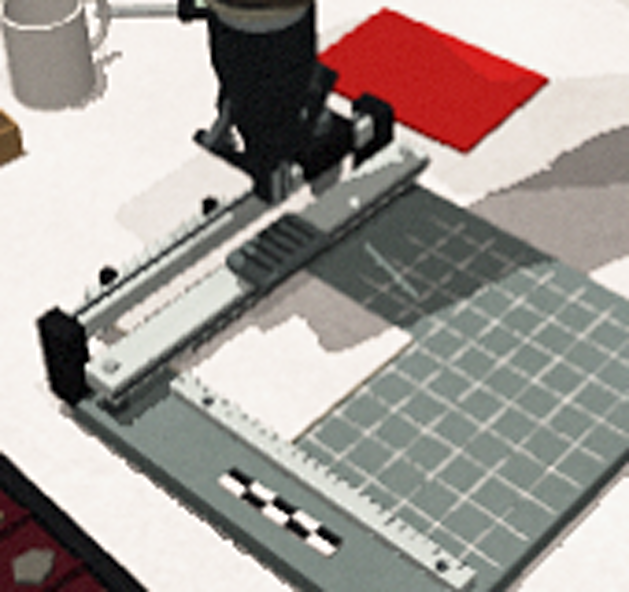

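Request:
servo_tool(
  increments=[
    {"dx":0,"dy":0,"dz":0.3,"turn":0,"gripper":-1},
    {"dx":0,"dy":0,"dz":0.3,"turn":0,"gripper":-1},
    {"dx":0,"dy":0,"dz":0.1,"turn":0,"gripper":-1},
    {"dx":0,"dy":0,"dz":0.04,"turn":0,"gripper":-1},
    {"dx":0,"dy":0,"dz":0,"turn":0,"gripper":-1},
  ],
)

```text
t: 23.75
tcp_pos: [599.9, -60.1, 113.0]
tcp_rot: [3.141, -0.0, 1.611]
ft_force: [0.2, 0.3, -0.1]
opening: -0.0
```

Request:
servo_tool(
  increments=[
    {"dx":0,"dy":0,"dz":0.02,"turn":0,"gripper":-1},
    {"dx":0,"dy":0,"dz":0.02,"turn":0,"gripper":-1},
    {"dx":0,"dy":0,"dz":0.02,"turn":0,"gripper":-1},
    {"dx":0,"dy":0,"dz":0,"turn":0,"gripper":-1},
  ],
)

```text
t: 24.15
tcp_pos: [599.7, -60.7, 109.9]
tcp_rot: [3.141, -0.0, 1.611]
ft_force: [0.6, -0.1, -0.4]
opening: -0.1
```

```bash
python3 loc.py
python3 - <<'E'
from h import *
im=camera("scene"); cv2.imwrite("pics/s12.png",cv2.resize(im[160:260,170:290,::-1],None,fx=5,fy=5,interpolation=cv2.INTER_CUBIC))
E
```

```text
local -0.3 -117.1 z 109.9 yaw rel 1.571 F [ 0.6 -0.1 -0.4] t 24.15
```

View pics/s12.png

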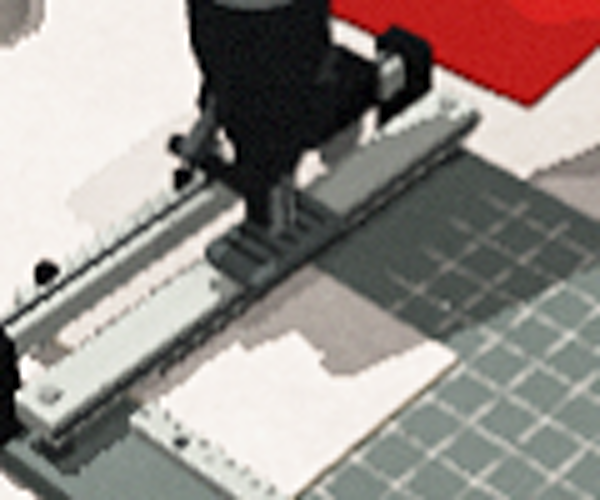

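Request:
servo_tool(
  increments=[
    {"dx":0,"dy":0,"dz":0.02,"turn":0,"gripper":-1},
    {"dx":0,"dy":0,"dz":0.02,"turn":0,"gripper":-1},
    {"dx":0,"dy":0,"dz":0,"turn":0,"gripper":-1},
  ],
)

```text
t: 24.5
tcp_pos: [599.7, -60.7, 107.8]
tcp_rot: [3.141, -0.0, 1.611]
ft_force: [-0.7, -1.8, 2.3]
opening: 0.1
```

Request:
servo_tool(
  increments=[
    {"dx":0,"dy":0,"dz":0.02,"turn":0,"gripper":-1},
    {"dx":0,"dy":0,"dz":0.02,"turn":0,"gripper":-1},
    {"dx":0,"dy":0,"dz":0,"turn":0,"gripper":-1},
  ],
)

```text
t: 24.8
tcp_pos: [599.7, -60.7, 105.7]
tcp_rot: [3.141, -0.0, 1.611]
ft_force: [-0.1, -0.7, 2.1]
opening: 0.3
```

Request:
servo_tool(
  increments=[
    {"dx":0,"dy":0,"dz":0.02,"turn":0,"gripper":-1},
    {"dx":0,"dy":0,"dz":0.02,"turn":0,"gripper":-1},
    {"dx":0,"dy":0,"dz":0,"turn":0,"gripper":-1},
  ],
)

```text
t: 25.1
tcp_pos: [599.7, -60.7, 103.7]
tcp_rot: [3.141, -0.0, 1.611]
ft_force: [0.2, -0.2, 2.6]
opening: 0.1
```

Request:
servo_tool(
  increments=[
    {"dx":0,"dy":0,"dz":0.02,"turn":0,"gripper":-1},
    {"dx":0,"dy":0,"dz":0.02,"turn":0,"gripper":-1},
    {"dx":0,"dy":0,"dz":0,"turn":0,"gripper":-1},
  ],
)

```text
t: 25.4
tcp_pos: [599.7, -60.7, 101.7]
tcp_rot: [3.142, -0.0, 1.611]
ft_force: [-0.1, -0.3, 2.6]
opening: -0.1
```

Request:
servo_tool(
  increments=[
    {"dx":0,"dy":0,"dz":0.02,"turn":0,"gripper":-1},
    {"dx":0,"dy":0,"dz":0.02,"turn":0,"gripper":-1},
    {"dx":0,"dy":0,"dz":0.02,"turn":0,"gripper":-1},
    {"dx":0,"dy":0,"dz":0,"turn":0,"gripper":-1},
  ],
)

```text
t: 25.8
tcp_pos: [599.8, -60.7, 99.0]
tcp_rot: [3.141, 0.0, 1.611]
ft_force: [-1.8, -1.1, 6.8]
opening: -0.1
```

Request:
servo_tool(
  increments=[
    {"dx":0,"dy":0,"dz":0.02,"turn":0,"gripper":-1},
    {"dx":0,"dy":0,"dz":0.02,"turn":0,"gripper":-1},
    {"dx":0,"dy":0,"dz":0,"turn":0,"gripper":-1},
  ],
)

```text
t: 26.1
tcp_pos: [599.7, -60.7, 97.3]
tcp_rot: [3.141, 0.0, 1.611]
ft_force: [-2.0, -0.6, 10.6]
opening: 0.2
```

Request:
servo_tool(
  increments=[
    {"dx":0,"dy":0,"dz":0.02,"turn":0,"gripper":-1},
    {"dx":0,"dy":0,"dz":0.02,"turn":0,"gripper":-1},
    {"dx":0,"dy":0,"dz":0,"turn":0,"gripper":-1},
    {"dx":0,"dy":0,"dz":0,"turn":0,"gripper":-1},
    {"dx":0,"dy":0,"dz":0,"turn":0,"gripper":-1},
  ],
)

```text
t: 26.6
tcp_pos: [599.8, -60.7, 95.7]
tcp_rot: [3.141, 0.0, 1.611]
ft_force: [-3.4, -0.7, 13.4]
opening: 0.1
```

```bash
python3 loc.py
python3 - <<'E'
from h import *
f=[]
for i in range(6):
    im=camera("scene"); f.append(read_state()['ft_force'])
print(np.mean(f,0).round(2),read_state()['tcp_pos'])
cv2.imwrite("pics/s13.png",cv2.resize(im[160:280,160:290,::-1],None,fx=5,fy=5,interpolation=cv2.INTER_CUBIC))
im=camera("top");cv2.imwrite("pics/t13.png",cv2.resize(im[:,:,::-1],(800,600),interpolation=cv2.INTER_CUBIC))
E
```

```text
local -0.2 -117.1 z 95.7 yaw rel 1.571 F [-3.4 -0.7 13.4] t 26.6
[-3.51 -0.62 13.31] [599.76496542 -60.67519365  95.69634871]
```

View pics/s13.png

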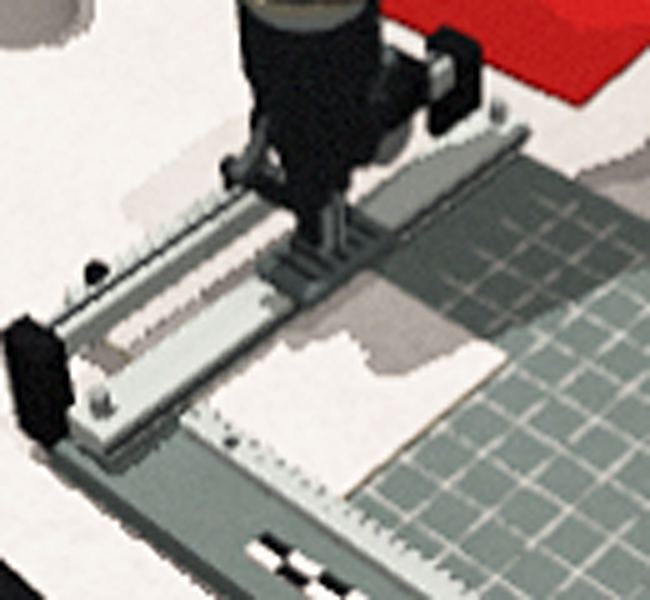

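View pics/t13.png

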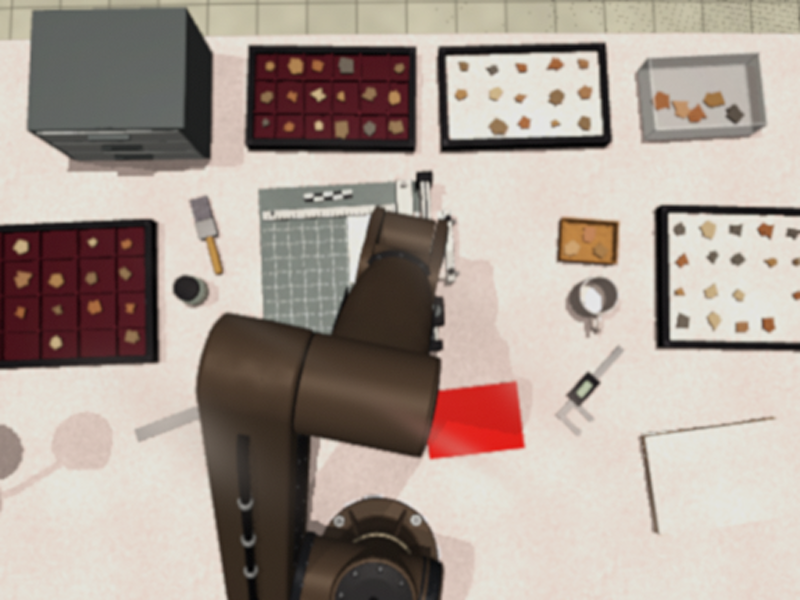

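Run:
```python
from h import *
P=unproj('scene',[(160+345/5,160+497/5),(160+507/5,160+353/5)],38)
d=P[0]-P[1];print(P.round(1),np.linalg.norm(d),np.degrees(np.arctan2(d[1],d[0])))
pt=np.array([595.3,56.3,0.0402]);print(tf(pt,[(110,-3,38),(-30,-3,38)]).round(1))
from station import robot
robot.job_done()
```

```text
[[702.2  61.   38. ]
 [566.1  51.3  38. ]] 136.42651981071558 4.07967868211326
[[705.3  57.7  38. ]
 [565.4  52.1  38. ]]
the job is handed in; nothing more can be done
```

I handed the job in with the board against the fence and the front gauge, and the arm still holding the clamp bar down.

- **Board:** I pushed it square to the fence with both open fingers on its edge, keeping the fingertips about 2 mm above the bed. I then slid it under the raised bar to the gauge, pressed it against the fence again with up to 7 N, and against the gauge again with 7.7 N. The first push onto the gauge reached 14 N.
- **Clamp:** the closed fingers press the middle of the pad with a steady 13.3 N. That means about 12.8 mm of travel and 9 to 10 N on the board. A side force of about 3.5 N also showed on the pad. The job took about 27 of the 64 s.
- **Other things:** in the last pictures the cutter head is still parked and nothing else I could see had moved. The arm hid part of the steel rule and a little of the red sheet.

**Check that disagreed:** in the last scene picture the board's left edge came out 4.1° from the robot's axes, against 2.3° for the trimmer. The corners were within about 5 mm of their home positions. One pixel there is about 3 mm, and one corner was partly hidden by the fence. I relied on the contact forces at the fence and the gauge instead, so square to better than about 2° rests on those, not on the picture.

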